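Count four sample vials out of a pinned transport case

TASK

Draw the retaining pin from the hasp staple of the transport case and lay it on the table top, then open the lid all the way so that it stays open. Move amber bottles one by one from the case to the stainless tray until the tray holds exactly four, the one already there included, all standing upright; the remaining amber bottle and the slim clear vial stay standing in the case, and nothing else on the table is to be disturbed.

Things in the scene. Friction and masses are not known exactly. Their poses are not given: they have to be found in the camera images.
- case: Aluminium transport case, fixed, 120 mm deep (its x), 280 wide (its y), 66 high when shut. Origin: centre of its underside; x points to the back (hinge side), -x is the front with the hasp (towards the tray). The open base is 36 mm high, walls 4 mm.
- pockets (a point): Middle pocket of the black foam insert (foam top 16 mm above the table), on the pocket floor 6 mm above the table, at case x = +15 mm. Five round pockets 31 mm wide stand in a row along the case's y, 50 mm apart (y = -100 to +100 mm). Only the bottles rise above the foam.
- lid (a joint): Lid hinge, rad: 0 shut, 1.35 fully open at its stop, the lid (a shell 30 mm deep) then still leaning forward over the pockets, 13 degrees off vertical, front edge about 154 mm above the table, so an upright gripper has no room over the bottles. A friction hinge holds it where left; 3 to 5 N at the handle moves it. With the pin in, it cannot rise.
- lid_hinge (a point): Fixed point at the middle of the lid's hinge line, which runs along the case's y, 60 mm behind the case's centre and 37 mm above the table.
- lid_handle (a point): Middle of the lid's round steel bar handle, 10 mm thick, 104 mm long along the case's y, clear between the stays at its ends. Lid shut: 84 mm above the table, 30 mm ahead of the case's front face (case x = -90 mm). It moves with the lid on a circle of 157 mm radius about the hinge line, up and back; the bar can turn in a grip.
- staple (a point): Staple: steel strap bridge at the middle of the case's front (case x = -78 mm, z = 44 mm), 16 mm long in x, 20 wide, top 55 mm above the table. It stands up through the slot of the lid's flat hasp plate (top 40 mm above the table, reaching to case x = -104 mm). The pin lies along the case's x on the plate, under the bridge.
- pin_knob (a point): Loose retaining pin, 30 g; the point is the centre of its black knob (cylinder 15 mm thick, 28 long). Its x axis runs from knob to tip, tip 67 mm away; shank 8 mm thick; 16 mm square flange 24 mm from the point. Starts level in the staple, knob away from the case, 44 mm high; slides out along -x: 25 mm frees it from the staple, 42 mm from the plate. Lying on the table the knob centre is 8 mm high.
- tray: Low stainless tray fixed on the table, 130 mm (its x) by 180 mm (its y) over the rim, wall 16 mm high and 2 mm thick (rim bead 4 mm); inside 122 by 172 mm. Origin at the centre of its underside; the floor is 2 mm above the table.
- vial_a_mid (a point): Amber dropper bottle, round, 46 mm high, 30 g; body 26 mm thick up to 33 mm, black cap 16 mm thick above. The point is its centre, half-way up (23 mm above its foot). Starts upright in one of the pockets of the case.
- vial_b_mid (a point): Amber dropper bottle, round, 46 mm high, 30 g; body 26 mm thick up to 33 mm, black cap 16 mm thick above. The point is its centre, half-way up (23 mm above its foot). Starts upright in one of the pockets of the case.
- vial_c_mid (a point): Amber dropper bottle, round, 46 mm high, 30 g; body 26 mm thick up to 33 mm, black cap 16 mm thick above. The point is its centre, half-way up (23 mm above its foot). Starts upright in one of the pockets of the case.
- vial_d_mid (a point): Amber dropper bottle, round, 46 mm high, 30 g; body 26 mm thick up to 33 mm, black cap 16 mm thick above. The point is its centre, half-way up (23 mm above its foot). Starts upright in one of the pockets of the case.
- vial_e_mid (a point): The fifth amber bottle, same shape and point; starts upright somewhere in the tray.
- blank_mid (a point): Slim clear glass vial with a white cap, 21 mm thick, 44 mm high; the point is its centre, half-way up. Starts upright in one of the pockets and stays there.
- enclosure_corner (a point): Fixed: the corner nearest the robot of the large black beam enclosure, at its top edge, 267 mm above the table. From here one side runs away 440 mm back and left (60 degrees left of straight ahead), behind the case and the mirror mount. It is solid: keep the arm on the robot's side of it.
- drawers_corner (a point): Fixed: the right front top corner of the grey drawer cabinet, 200 mm above the table; its front runs from here 280 mm towards the robot and left (30 degrees left of straight back to it). Solid; it stands behind and to the left of the case.
- optic_mount: Bystander: black mirror mount, 28 x 45 x 45 mm, standing on the table behind the tray; origin at the centre of its underside.
- post_holder: Bystander: black post holder with a thumb screw, 25 x 37 x 50 mm, standing on the table behind the tray; origin at the centre of its underside.

How it is judged:
By the outcome, as a careful person would: the job done as asked, in the order asked, and still so for the second after the job is handed in, with the robot touching nothing.
It also fails if it takes over 72 s, if anything falls off the work surface, if the arm or the gripper's body presses on something with over 40 N, if the wrist force passes 120 N, or if a joint passes its speed limit or range.

ROBOT

A 7-joint arm with a two-finger parallel gripper is mounted at the origin on a cart in front of the work surface, level with it; the furniture and walls round the work are solid. World frame = base frame: x ahead of the robot, y to its left, z up, the work surface at z = 0. Lengths are in m, angles in rad, forces in N, time in s.
With the tool pointing down it reaches from about 0.425 to 0.875 m from the base axis. Payload 4.7 kg.
Tool frame: the origin (TCP) lies where the fingers leave the gripper's body, on its centre line; the fingertips stand 70 mm ahead of it and the grasp point (between the pads) lies 51 mm ahead of it; z points along the fingers, y is the line along which they close (so a half turn about z gives the same grasp; the last joint's range is limited). The gripper opens to 87 mm and grips with 3 to 60 N. Pads are 19 mm wide; open, the fingers measure 117 mm over their backs; the gripper's body (75 mm by 190 mm) begins 51 mm behind the grasp point.
Start: joints at [-1.169, 0.321, -0.07, 1.45, 0.023, 1.371, -0.057], TCP at [0.246, 0.602, 0.292] pointing down, gripper open.
Joint ranges: [-2.86, 2.86], [-0.3, 2.09], [-1.38, 1.24], [0.06, 2.45], [-1.56, 4.7], [0.09, 2.05], [-2.69, 2.69]. Speed limits (rad/s): [2.57, 2.57, 3.14, 3.14, 3.14, 3.14, 3.14].

INTERFACE

Orientations are given as a rotation vector (axis times angle).
In Python, from bench import get_state, get_image, get_calibration, close_job gives the robot as it stands.
- The arm moves only by the tool send_rows, never from a script. Its argument "rows" is a list of rows, each an object of numbers: "hand": the finger opening in mm, from 0 to 87; "x", "y", "z": the shift along the world's x, y, z in mm; "roll": the turn about the world's z in degrees. A call has 1 to 10 rows; each row shifts and turns the commanded pose from where the row before left it; what a row does not reach is not made up. A row lasts 1/10 s, in which the tool goes at most 50 mm and 8.59 degrees, less where a joint would pass 70% of its speed; a pose out of reach is approached as far as the arm can. A call is refused whole if a number of a shift passes 50 or a number of a turn 8.59, either way. A call with a gripper value outside its range is refused whole. The fingers move at their own pace and stop on an object; "force" is the grip in N (left out, the last holds). Time passes only in rows, so rows that do not move let the fingers close. It gives the time, the measured TCP pose, the force, the opening and the grip force at its end, in the units of the state.
- get_state(): the state, without advancing time (a new reading comes with each control period).
- get_image(name): name is "side" or "top" or "wrist"; returns the picture (420x560x3 uint8, blue, green, red); there is no depth.
- get_calibration(name): a dict with "mtx" (3x3 intrinsics, pixels), "D" ([k1, k2, p1, p2, k3] as OpenCV has them; the pictures are not rectified), "world_from_camera" (4x4, takes a point from camera to world coordinates). Camera axes: x right, y down, z forward; pixel columns grow to the right and rows downward; lengths in m; the calibration is good to about 2 mm. A picture is of the moment at which its call begins: read the wrist's pose just before it. get_calibration takes no time and is no camera call; for the wrist camera it gives the pose at the moment of the call.
- close_job(): hands the job in; it is judged then, once.
The state is a dict: "time": time; "joint_positions": joint angles; "qd": joint speeds; "joint_torque": joint torques, N m; "position": TCP position; "tool_rot": TCP orientation; "ft_force": force on the tool from outside, world axes, zero at the start; "torque": the same for the moment, N m; "grip_width": opening from 0.0 (shut) to 1.0 (fully open); "grip_force": force on a finger pad.
Only numpy, scipy, OpenCV 4.12 (cv2) and the standard library are available. Lean on these libraries where they do the work, as an engineer would, in place of code of your own. Each camera call takes 0.05 s, during which the arm holds its last target. There are 200 camera calls.

## Working session

There is one attempt and no reset: what is moved stays moved. The work goes in short steps, Python scripts to look and compute and a tool call to move; the robot and the scene stay as the last step left them, time stands still between calls to the robot, and variables do not carry over. Pictures are saved under pics/ and viewed, at most 10 in all, crops included, and the job is handed in when it is done.

Besides the shell and the picture viewer there is one more tool, called after ">>>" as a command line: name --argument value ..., lists and objects as JSON in quotes. send_rows: Moves the arm, as the interface text tells. Its arguments: {"type":"object","properties":{"rows":{"type":"array","items":{"type":"object","properties":{"hand":{"type":"number"},"x":{"type":"number"},"y":{"type":"number"},"z":{"type":"number"},"roll":{"type":"number"}}}},"force":{"type":"number"}},"required":["rows"]}

```bash
mkdir -p pics
cat > h.py <<'E'
import numpy as np,cv2
from bench import get_state,get_image,get_calibration
def ray(c,uv):
    K=np.array(c["mtx"]);D=np.array(c["D"],float);T=np.array(c["world_from_camera"])
    p=cv2.undistortPoints(np.array([[uv]],float),K,D)[0,0]
    return T[:3,3],T[:3,:3]@np.array([p[0],p[1],1])
def onz(c,uv,z):
    o,d=ray(c,uv);return o+d*(z-o[2])/d[2]
def proj(c,P):
    T=np.linalg.inv(np.array(c["world_from_camera"]))
    r=cv2.Rodrigues(T[:3,:3])[0]
    return cv2.projectPoints(np.array(P,float).reshape(-1,1,3),r,T[:3,3],np.array(c["mtx"]),np.array(c["D"],float))[0].reshape(-1,2)
E
python3 - <<'E'
from h import *
s=get_state();print(s)
for n in("top","side"):
    cv2.imwrite(f"pics/{n}0.png",get_image(n)); c=get_calibration(n);print(n,np.round(c["world_from_camera"],3).tolist(),np.round(c["mtx"],0).tolist())
E
```

```text
{'time': 0.0, 'joint_positions': array([-1.16887094,  0.32183584, -0.07011662,  1.45169974,  0.02260883,
        1.37079099, -0.05689383]), 'qd': array([-0.00078029,  0.00259071,  0.00019629,  0.00156323, -0.0005051 ,
        0.00025733,  0.00064613]), 'joint_torque': array([-1.01224086e-04, -4.91282380e+01, -4.04080097e-01, -3.12541044e+01,
       -6.39673742e-02,  4.36190399e-02,  1.78736200e-04]), 'position': array([0.2456769 , 0.60131915, 0.29114088]), 'tool_rot': array([-6.05223258e-01, -3.08245848e+00,  3.02530497e-03]), 'ft_force': array([-0.03070884, -0.22969294, -0.22244482]), 'torque': array([ 0.04320526, -0.00979414, -0.01074279]), 'grip_force': 0.0, 'grip_width': 1.0008406269429708}
top [[0.126, -0.964, 0.236, 0.294], [-0.992, -0.122, 0.031, -0.074], [-0.001, -0.238, -0.971, 1.262], [0.0, 0.0, 0.0, 1.0]] [[423.0, 0.0, 282.0], [0.0, 423.0, 214.0], [0.0, 0.0, 1.0]]
side [[0.971, -0.101, 0.215, 0.354], [-0.237, -0.398, 0.886, -0.797], [-0.004, -0.912, -0.41, 0.533], [0.0, 0.0, 0.0, 1.0]] [[400.0, 0.0, 278.0], [0.0, 400.0, 210.0], [0.0, 0.0, 1.0]]
```

View pics/top0.png

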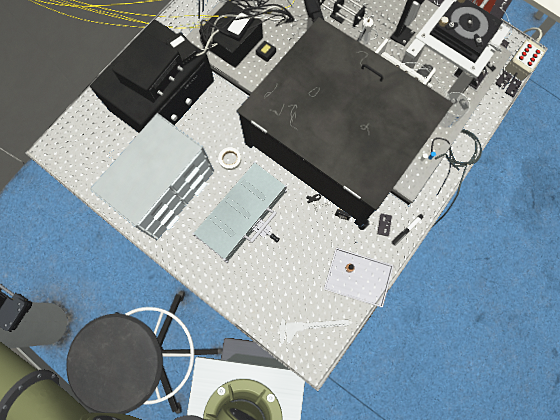

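View pics/side0.png

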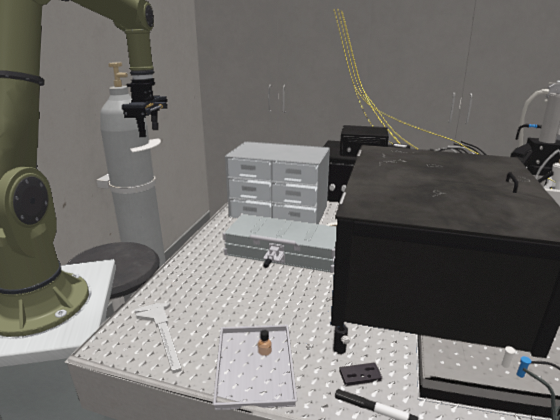

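Top view: the case lid spans (241,163)-(226,262), the knob is at about (276,239), and the tray around (358,277) holds a bottle at (350,268). The side view agrees. I'll zoom in next.

Run:
```python
from h import *
i=cv2.imread("pics/top0.png")[150:320,185:405]
cv2.imwrite("pics/topz.png",cv2.resize(i,None,fx=3.5,fy=3.5,interpolation=cv2.INTER_CUBIC))
```

```text
(no output)
```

View pics/topz.png

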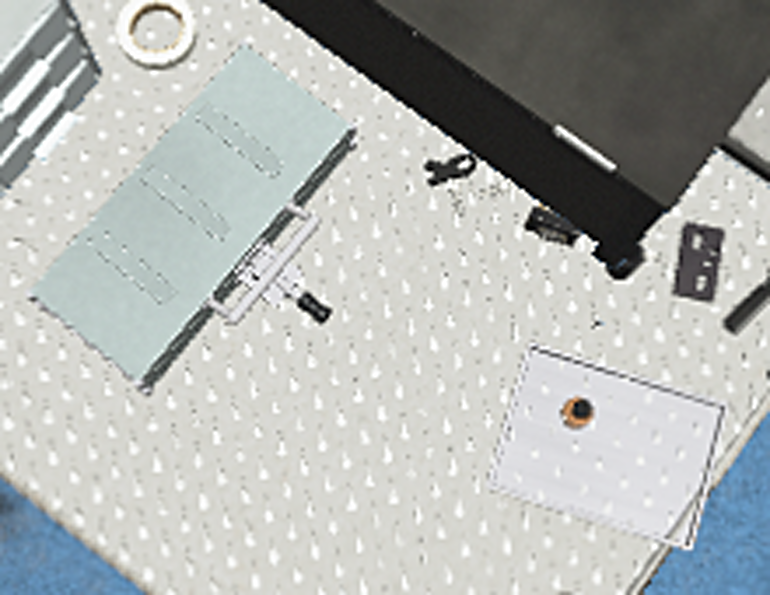

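Zoom: the lid corners are at (245,47), (355,130), (145,385) and (35,297), and the handle runs (315,220)-(230,318). The knob is at (315,306), the tray corners at (532,348), (723,408), (690,548) and (490,490), and the cap at (580,408).

Run:
```python
from h import *
c=get_calibration("top")
f=lambda u,v,z:np.round(onz(c,(185+(u+.5)/3.5-.5,150+(v+.5)/3.5-.5),z)*1000,1)
L=[f(*p,.066) for p in[(245,47),(355,130),(145,385),(35,297)]]
print("lid",L,"ctr",np.mean(L,0)); d=(L[0]+L[1]-L[2]-L[3])/2; print("y len",np.linalg.norm(d),"xlen",np.linalg.norm((L[1]+L[2]-L[0]-L[3])/2),"yaw of y axis?",np.degrees(np.arctan2(d[1],d[0])))
h=[f(315,220,.084),f(230,318,.084)];print("handle",h,np.mean(h,0))
print("knob",f(315,306,.05), "pin shank",f(290,290,.044),"staple",f(258,258,.055))
T=[f(*p,.016) for p in[(532,348),(723,408),(690,548),(490,490)]];print("tray",T,np.mean(T,0),[np.linalg.norm(T[i]-T[i-1]) for i in range(4)])
print("vial",f(580,408,.046),"mount",f(552,225,.04),"post",f(622,255,.05),"encl corner",f(668,208,.267))
```

```text
lid [array([729.1,  63.7,  66. ]), array([666.8, -39.2,  66. ]), array([430.5, 103.3,  66. ]), array([490.9, 205.1,  66. ])] ctr [579.325  83.225  66.   ]
y len 276.4730818723588 xlen 119.32872663361493 yaw of y axis? -30.892674403027122
handle [array([580.5, -16.7,  84. ]), array([491. ,  40.8,  84. ])] [535.75  12.05  84.  ]
knob [515.6 -24.6  50. ] pin shank [527.6  -1.8  44. ] staple [549.1  27.7  55. ]
tray [array([ 508.9, -211.2,   16. ]), array([ 477.7, -377.5,   16. ]), array([ 358. , -358.5,   16. ]), array([ 385.5, -188.1,   16. ])] [ 432.525 -283.825   16.   ] [np.float64(125.54349843779245), np.float64(169.20144798434794), np.float64(121.19855609700966), np.float64(172.60477977159266)]
vial [ 458.9 -252.1   46. ] mount [ 612.2 -215.4   40. ] post [ 591.1 -275.3   50. ] encl corner [ 575.3 -268.6  267. ]
```

>>> send_rows --rows '[{"x":14.7,"y":-35,"z":-2,"roll":-5.5,"hand":87},{"x":14.7,"y":-35,"z":-2,"roll":-5.5},{"x":14.7,"y":-35,"z":-2,"roll":-5.5},{"x":14.7,"y":-35,"z":-2,"roll":-5.5},{"x":14.7,"y":-35,"z":-2,"roll":-5.5},{"x":14.7,"y":-35,"z":-2,"roll":-5.5},{"x":14.7,"y":-35,"z":-2,"roll":-5.5},{"x":14.7,"y":-35,"z":-2,"roll":-5.5},{"x":14.7,"y":-35,"z":-2,"roll":-5.5}]'

```text
schema error: expected keys hand, x, y, z, roll
```

>>> send_rows --rows '[{"x":14.7,"y":-35,"z":-3,"roll":-5.5},{"x":14.7,"y":-35,"z":-3,"roll":-5.5},{"x":14.7,"y":-35,"z":-3,"roll":-5.5},{"x":14.7,"y":-35,"z":-3,"roll":-5.5},{"x":14.7,"y":-35,"z":-3,"roll":-5.5},{"x":14.7,"y":-35,"z":-3,"roll":-5.5},{"x":14.7,"y":-35,"z":-3,"roll":-5.5},{"x":14.7,"y":-35,"z":-3,"roll":-5.5},{"x":14.7,"y":-35,"z":-3,"roll":-5.5},{"x":0}]'

```text
schema error: expected keys hand, x, y, z, roll
```

Run:
```python
from h import *
s=get_state();print(s["time"],np.round(s["position"]*1000,1),s["tool_rot"],np.round(s["joint_positions"],2))
c=get_calibration("wrist");print(np.round(c["world_from_camera"],3).tolist(),np.round(c["mtx"],0).tolist())
cv2.imwrite("pics/w1.png",get_image("wrist"))
R=cv2.Rodrigues(s["tool_rot"])[0];print(np.round(R,3),np.degrees(np.arctan2(R[1,1],R[0,1])))
p=get_calibration("top");print("drawers",onz(p,(212,153),.2))
```

```text
0.1 [245.7 601.4 291.2] [-6.05277906e-01 -3.08249310e+00  2.75754809e-03] [-1.17  0.32 -0.07  1.45  0.02  1.37 -0.06]
[[0.378, 0.894, 0.24, 0.179], [0.926, -0.365, -0.1, 0.628], [-0.001, 0.26, -0.966, 0.385], [0.0, 0.0, 0.0, 1.0]] [[339.0, 0.0, 278.0], [0.0, 339.0, 214.0], [0.0, 0.0, 1.0]]
[[-0.926  0.378 -0.001]
 [ 0.378  0.926 -0.002]
 [-0.    -0.002 -1.   ]] 67.781495040145
drawers [0.69468566 0.16645322 0.2       ]
```

View pics/w1.png

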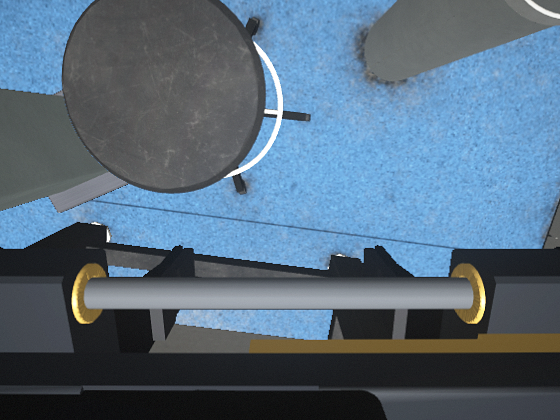

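The wrist view shows the stool and the gripper's own body, with the 190 mm width along the closing line. No workpiece is visible yet. Each row has to carry all five keys.

>>> send_rows --rows '[{"x":14.7,"y":-35,"z":-2,"roll":-5.5,"hand":87},{"x":14.7,"y":-35,"z":-2,"roll":-5.5,"hand":87},{"x":14.7,"y":-35,"z":-2,"roll":-5.5,"hand":87},{"x":14.7,"y":-35,"z":-2,"roll":-5.5,"hand":87},{"x":14.7,"y":-35,"z":-2,"roll":-5.5,"hand":87},{"x":14.7,"y":-35,"z":-2,"roll":-5.5,"hand":87},{"x":14.7,"y":-35,"z":-2,"roll":-5.5,"hand":87},{"x":14.7,"y":-35,"z":-2,"roll":-5.5,"hand":87},{"x":14.7,"y":-35,"z":-2,"roll":-5.5,"hand":87}]'

```text
time: 1.05
position: [0.3784, 0.2851, 0.2741]
tool_rot: [-1.845, -2.543, -0.0]
ft_force: [-0.2, 1.2, -0.3]
grip_width: 1.003
grip_force: 0.0
```

>>> send_rows --rows '[{"x":14.7,"y":-35,"z":-3,"roll":-5.5,"hand":87},{"x":14.7,"y":-35,"z":-3,"roll":-5.5,"hand":87},{"x":14.7,"y":-35,"z":-3,"roll":-5.5,"hand":87},{"x":14.7,"y":-35,"z":-3,"roll":-5.5,"hand":87},{"x":14.7,"y":-35,"z":-3,"roll":-5.5,"hand":87},{"x":14.7,"y":-35,"z":-3,"roll":-5.5,"hand":87},{"x":14.7,"y":-35,"z":-3,"roll":-5.5,"hand":87},{"x":14.7,"y":-35,"z":-3,"roll":-5.5,"hand":87},{"x":14.7,"y":-35,"z":-3,"roll":-5.5,"hand":87},{"x":0,"y":0,"z":0,"roll":0,"hand":87}]'

```text
time: 2.05
position: [0.5111, -0.0343, 0.2471]
tool_rot: [2.742, 1.526, -0.002]
ft_force: [-0.2, 0.7, -0.4]
grip_width: 1.003
grip_force: 0.0
```

```bash
cat >> h.py <<'E'
def st():
    s=get_state();R=cv2.Rodrigues(np.array(s["tool_rot"],float))[0]
    print("t",round(s["time"],2),"pos",np.round(s["position"]*1000,1),"yaz",round(np.degrees(np.arctan2(R[1,1],R[0,1])),1),"tz",np.round(R[:,2],3),"q",np.round(s["joint_positions"],2),"F",np.round(s["ft_force"],1),"w",round(s["grip_width"]*87,1),"g",round(s["grip_force"],1))
    return s,R
E
python3 - <<'E'
from h import *
s,R=st()
c=get_calibration("wrist");print(np.round(c["world_from_camera"],3).tolist())
cv2.imwrite("pics/w2.png",get_image("wrist"))
print(proj(c,[[.5156,-.0246,.044],[.533,.006,.084]]))
E
```

```text
t 2.05 pos [511.1 -34.3 247.1] yaz -31.8 tz [ 0.001 -0.003 -1.   ] q [-0.53  0.05  0.57  1.87 -0.02  1.23 -0.51] F [-0.2  0.7 -0.4] w 87.3 g 0.0
[[0.85, -0.509, -0.136, 0.547], [-0.527, -0.82, -0.224, 0.026], [0.002, 0.262, -0.965, 0.34], [0.0, 0.0, 0.0, 1.0]]
[[277.85496869 191.84703278]
 [276.12229268 156.23549554]]
```

View pics/w2.png

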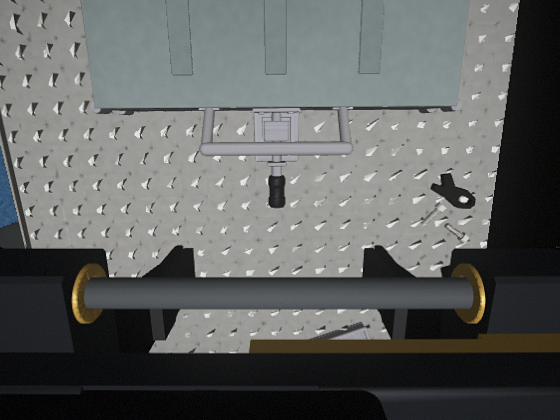

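The wrist view shows the knob from (277,176) to (277,207), the handle from (202,148) to (352,148), and the lid's front edge from (93,107) to (462,105).

Run:
```python
from h import *
c=get_calibration("wrist")
f=lambda u,v,z:onz(c,(u,v),z)*1000
a,b=f(93,107,66e-3),f(462,105,66e-3);d=a-b;print("front corners",a,b,np.linalg.norm(d),np.degrees(np.arctan2(d[1],d[0])))
h1,h2=f(202,148.5,84e-3),f(352,148,84e-3);d=h1-h2;print("handle",(h1+h2)/2,np.linalg.norm(d),np.degrees(np.arctan2(d[1],d[0])))
print("knob",f(277,191,.046),f(277,176,.046),f(277,207,.046),"staple",f(277,130,.055))
```

```text
front corners [430.14847216 114.51430336  66.        ] [674.19466641 -33.41527223  66.        ] 285.37992967541305 148.77768402836182
handle [535.71607406  14.27074545  84.        ] 111.58377980536932 148.66629980751173
knob [514.75400242 -19.62409154  46.        ] [521.71884942  -8.291234    46.        ] [507.14382367 -32.00692394  46.        ] staple [542.23623507  25.04051596  55.        ]
```

>>> send_rows --rows '[{"x":2.5,"y":12,"z":-40,"roll":0.5,"hand":45},{"x":0,"y":0,"z":-42,"roll":0,"hand":45},{"x":0,"y":0,"z":-40,"roll":0,"hand":45},{"x":0,"y":0,"z":-20,"roll":0,"hand":45},{"x":0,"y":0,"z":0,"roll":0,"hand":5},{"x":0,"y":0,"z":0,"roll":0,"hand":5},{"x":0,"y":0,"z":0,"roll":0,"hand":5},{"x":0,"y":0,"z":0,"roll":0,"hand":5},{"x":0,"y":0,"z":0,"roll":0,"hand":5},{"x":0,"y":0,"z":0,"roll":0,"hand":5}]' --force 15

```text
time: 3.1
position: [0.5135, -0.0163, 0.1061]
tool_rot: [2.73, 1.553, 0.002]
ft_force: [1.1, -0.3, -1.0]
grip_width: 0.171
grip_force: 2.1
```

>>> send_rows --rows '[{"x":0,"y":0,"z":0,"roll":0,"hand":5},{"x":-4,"y":-6.8,"z":0,"roll":0,"hand":5},{"x":-8,"y":-13.6,"z":0,"roll":0,"hand":5},{"x":-8,"y":-13.6,"z":0,"roll":0,"hand":5},{"x":-8,"y":-13.6,"z":0,"roll":0,"hand":5},{"x":-8,"y":-13.6,"z":0,"roll":0,"hand":5},{"x":-8,"y":-13.6,"z":0,"roll":0,"hand":5},{"x":0,"y":0,"z":0,"roll":0,"hand":5}]'

```text
time: 3.9
position: [0.4673, -0.0937, 0.1052]
tool_rot: [-2.734, -1.548, 0.001]
ft_force: [-0.5, -0.4, -0.2]
grip_width: 0.163
grip_force: 15.1
```

Run:
```python
from h import *
s,R=st()
cv2.imwrite("pics/w3.png",get_image("wrist"))
```

```text
t 3.9 pos [467.3 -93.7 105.2] yaz -31.0 tz [-0.001 -0.    -1.   ] q [-0.42  0.15  0.6   2.09 -0.11  0.93 -0.3 ] F [-0.5 -0.4 -0.2] w 14.2 g 15.1
```

View pics/w3.png

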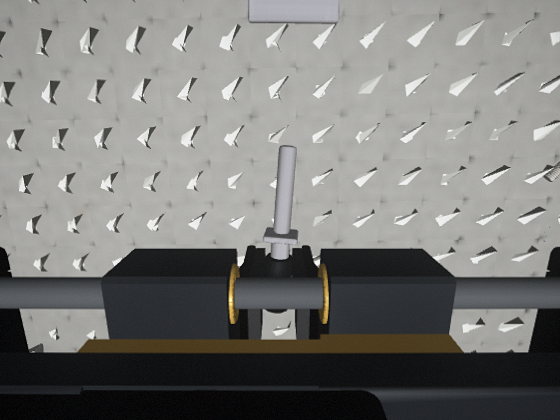

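Pin is out: the shank runs from the flange (282,238) to the tip (287,147), well clear of the plate at (293,10). I'll lay it down here.

>>> send_rows --rows '[{"x":0,"y":0,"z":-17,"roll":0,"hand":5},{"x":0,"y":0,"z":-12,"roll":0,"hand":5},{"x":0,"y":0,"z":-5,"roll":0,"hand":5},{"x":0,"y":0,"z":0,"roll":0,"hand":5},{"x":0,"y":0,"z":0,"roll":0,"hand":35},{"x":0,"y":0,"z":0,"roll":0,"hand":35},{"x":0,"y":0,"z":0,"roll":0,"hand":35},{"x":0,"y":0,"z":15,"roll":0,"hand":35},{"x":0,"y":0,"z":40,"roll":0,"hand":35},{"x":0,"y":0,"z":45,"roll":0,"hand":35}]'

```text
time: 4.95
position: [0.4677, -0.0911, 0.1714]
tool_rot: [-2.73, -1.553, 0.005]
ft_force: [0.8, 0.6, -0.0]
grip_width: 0.396
grip_force: 0.0
```

>>> send_rows --rows '[{"x":6,"y":10,"z":30,"roll":8,"hand":35},{"x":6,"y":10,"z":0,"roll":8,"hand":35},{"x":6,"y":10,"z":0,"roll":8,"hand":35},{"x":6,"y":10,"z":0,"roll":8,"hand":35},{"x":6,"y":10,"z":0,"roll":8,"hand":35},{"x":6,"y":10,"z":0,"roll":8,"hand":35},{"x":6,"y":10,"z":0,"roll":8,"hand":35},{"x":6,"y":10,"z":0,"roll":8,"hand":35},{"x":6,"y":10,"z":0,"roll":8,"hand":35},{"x":6,"y":10,"z":0,"roll":8,"hand":35}]'

```text
time: 5.95
position: [0.5291, 0.0094, 0.2014]
tool_rot: [1.084, 2.948, 0.0]
ft_force: [0.1, 0.6, 0.5]
grip_width: 0.405
grip_force: 0.0
```

>>> send_rows --rows '[{"x":6,"y":8,"z":0,"roll":8,"hand":35},{"x":0,"y":0,"z":0,"roll":1.7,"hand":35},{"x":0,"y":0,"z":0,"roll":0,"hand":35}]'

```text
time: 6.25
position: [0.5347, 0.0166, 0.2012]
tool_rot: [-0.843, -3.026, 0.001]
ft_force: [-0.2, 0.7, 0.1]
grip_width: 0.399
grip_force: 0.0
```

Run:
```python
from h import *
s,R=st()
i=get_image("wrist");cv2.imwrite("pics/w4.png",i)
```

```text
t 6.25 pos [534.7  16.6 201.2] yaz 58.9 tz [-0. -0. -1.] q [-0.5   0.15  0.46  1.87 -0.07  1.14  1.01] F [-0.2  0.7  0.1] w 34.7 g 0.0
```

>>> send_rows --rows '[{"x":0,"y":0,"z":-30,"roll":0,"hand":35},{"x":0,"y":0,"z":-22,"roll":0,"hand":35},{"x":0,"y":0,"z":-9,"roll":0,"hand":35},{"x":0,"y":0,"z":0,"roll":0,"hand":4},{"x":0,"y":0,"z":0,"roll":0,"hand":4},{"x":0,"y":0,"z":0,"roll":0,"hand":4},{"x":0,"y":0,"z":0,"roll":0,"hand":4},{"x":0,"y":0,"z":0,"roll":0,"hand":4},{"x":0,"y":0,"z":0,"roll":0,"hand":4}]' --force 15

```text
time: 7.2
position: [0.534, 0.0136, 0.1414]
tool_rot: [-0.843, -3.025, 0.006]
ft_force: [-6.6, -6.5, 7.0]
grip_width: 0.105
grip_force: 15.0
```

Run:
```python
from h import *
s,R=st()
th=np.linspace(0,1.35,19);a=np.arctan2(47,150)+th
x=-157*np.cos(a);z=157*np.sin(a);u=np.array([.5195,.8545])
d=np.c_[np.outer(np.diff(x),u),np.diff(z)]
print(np.round(d,1).tolist(),d.sum(0))
```

```text
t 7.2 pos [534.   13.6 141.4] yaz 58.8 tz [-0.002 -0.003 -1.   ] q [-0.49  0.22  0.45  1.93 -0.11  1.03  1.04] F [-6.6 -6.5  7. ] w 9.1 g 15.0
[[2.0, 3.4, 11.1], [2.5, 4.1, 10.8], [2.9, 4.7, 10.4], [3.3, 5.4, 9.9], [3.7, 6.0, 9.4], [4.0, 6.6, 8.9], [4.3, 7.2, 8.3], [4.7, 7.7, 7.6], [4.9, 8.1, 6.9], [5.2, 8.6, 6.2], [5.4, 8.9, 5.4], [5.6, 9.2, 4.6], [5.8, 9.5, 3.8], [5.9, 9.7, 3.0], [6.0, 9.9, 2.1], [6.1, 10.0, 1.2], [6.1, 10.1, 0.3], [6.1, 10.0, -0.5]] [ 84.57977482 139.12111181 109.51860521]
```

>>> send_rows --rows '[{"x":2,"y":3.4,"z":11.1,"roll":0,"hand":4},{"x":2.5,"y":4.1,"z":10.8,"roll":0,"hand":4},{"x":2.9,"y":4.7,"z":10.4,"roll":0,"hand":4},{"x":3.3,"y":5.4,"z":9.9,"roll":0,"hand":4},{"x":3.7,"y":6,"z":9.4,"roll":0,"hand":4},{"x":4,"y":6.6,"z":8.9,"roll":0,"hand":4},{"x":4.3,"y":7.2,"z":8.3,"roll":0,"hand":4},{"x":4.7,"y":7.7,"z":7.6,"roll":0,"hand":4},{"x":4.9,"y":8.1,"z":6.9,"roll":0,"hand":4},{"x":0,"y":0,"z":0,"roll":0,"hand":4}]'

```text
time: 8.2
position: [0.5668, 0.0667, 0.2271]
tool_rot: [-0.843, -3.026, 0.006]
ft_force: [-9.5, -5.8, 16.6]
grip_width: 0.108
grip_force: 15.0
```

Run:
```python
from h import *
s,R=st()
```

```text
t 8.2 pos [566.8  66.7 227.1] yaz 58.9 tz [-0.002 -0.004 -1.   ] q [-0.55  0.2   0.43  1.75 -0.09  1.21  0.94] F [-9.5 -5.8 16.6] w 9.4 g 15.0
```

>>> send_rows --rows '[{"x":5.2,"y":8.6,"z":6.2,"roll":0,"hand":4},{"x":5.4,"y":8.9,"z":5.0,"roll":0,"hand":4},{"x":5.6,"y":9.2,"z":4.2,"roll":0,"hand":4},{"x":5.8,"y":9.5,"z":3.4,"roll":0,"hand":4},{"x":5.9,"y":9.7,"z":2.6,"roll":0,"hand":4},{"x":6,"y":9.9,"z":1.7,"roll":0,"hand":4},{"x":6.1,"y":10,"z":1.0,"roll":0,"hand":4},{"x":6.1,"y":10.1,"z":0.2,"roll":0,"hand":4},{"x":6.1,"y":10,"z":-0.5,"roll":0,"hand":4},{"x":0,"y":0,"z":0,"roll":0,"hand":4}]'

```text
time: 9.2
position: [0.6194, 0.1526, 0.2499]
tool_rot: [0.843, 3.026, -0.008]
ft_force: [-7.4, -7.7, 10.5]
grip_width: 0.111
grip_force: 15.0
```

Run:
```python
from h import *
s,R=st()
```

```text
t 9.2 pos [619.4 152.6 249.9] yaz 58.9 tz [-0.001 -0.005 -1.   ] q [-0.6   0.33  0.39  1.55 -0.12  1.29  0.84] F [-7.4 -7.7 10.5] w 9.6 g 15.0
```

>>> send_rows --rows '[{"x":1.5,"y":2.6,"z":-0.4,"roll":0,"hand":4},{"x":1.5,"y":2.6,"z":-0.4,"roll":0,"hand":4},{"x":0,"y":0,"z":0,"roll":0,"hand":4}]'

```text
time: 9.5
position: [0.62, 0.153, 0.2497]
tool_rot: [-0.848, -3.02, 0.019]
ft_force: [-16.9, -15.3, 18.9]
grip_width: 0.107
grip_force: 15.0
```

Run:
```python
from h import *
s,R=st()
cv2.imwrite("pics/s2.png",get_image("side"));cv2.imwrite("pics/t2.png",get_image("top"))
```

```text
t 9.5 pos [620.  153.  249.7] yaz 58.6 tz [-0.008 -0.01  -1.   ] q [-0.6   0.34  0.39  1.55 -0.12  1.3   0.83] F [-16.9 -15.3  18.9] w 9.3 g 15.0
```

>>> send_rows --rows '[{"x":-1.5,"y":-2.6,"z":0.4,"roll":0,"hand":4},{"x":0,"y":0,"z":0,"roll":0,"hand":32},{"x":0,"y":0,"z":0,"roll":0,"hand":32},{"x":0,"y":0,"z":0,"roll":0,"hand":32},{"x":0,"y":0,"z":0,"roll":0,"hand":32},{"x":0,"y":0,"z":20,"roll":0,"hand":32},{"x":0,"y":0,"z":40,"roll":0,"hand":32},{"x":0,"y":0,"z":45,"roll":8,"hand":45},{"x":0,"y":0,"z":45,"roll":8,"hand":45},{"x":0,"y":0,"z":10,"roll":8,"hand":45}]'

```text
time: 10.6
position: [0.6222, 0.1595, 0.4135]
tool_rot: [0.181, 3.127, 0.006]
ft_force: [0.7, -0.7, 0.8]
grip_width: 0.497
grip_force: 0.0
```

>>> send_rows --rows '[{"x":0,"y":0,"z":0,"roll":8,"hand":45},{"x":0,"y":0,"z":0,"roll":8,"hand":45},{"x":0,"y":0,"z":0,"roll":5,"hand":45},{"x":40,"y":10,"z":0,"roll":0,"hand":45},{"x":40,"y":10,"z":0,"roll":0,"hand":45},{"x":40,"y":10,"z":0,"roll":0,"hand":45},{"x":40,"y":10,"z":0,"roll":0,"hand":45},{"x":40,"y":10,"z":0,"roll":0,"hand":45}]'

```text
time: 11.4
position: [0.8148, 0.2087, 0.407]
tool_rot: [-0.384, 3.118, 0.002]
ft_force: [1.4, 0.7, 1.0]
grip_width: 0.516
grip_force: 0.0
```

Run:
```python
from h import *
s,R=st()
```

```text
t 11.4 pos [814.8 208.7 407. ] yaz 104.0 tz [ 0.     0.001 -1.   ] q [-0.36  0.85  0.31  0.46 -0.24  1.85  1.59] F [1.4 0.7 1. ] w 44.9 g 0.0
```

>>> send_rows --rows '[{"x":30,"y":7.5,"z":0,"roll":0,"hand":45},{"x":30,"y":7.5,"z":0,"roll":0,"hand":45},{"x":30,"y":7.5,"z":0,"roll":0,"hand":45},{"x":0,"y":0,"z":0,"roll":0,"hand":45}]'

```text
time: 11.8
position: [0.8288, 0.2422, 0.3962]
tool_rot: [0.485, -3.089, 0.038]
ft_force: [0.4, 1.2, 0.2]
grip_width: 0.517
grip_force: 0.0
```

Run:
```python
from h import *
s,R=st()
```

```text
t 11.8 pos [828.8 242.2 396.2] yaz 107.9 tz [-0.011 -0.026 -1.   ] q [-0.31  0.99 -0.15  0.2   0.16  1.97  1.55] F [0.4 1.2 0.2] w 45.0 g 0.0
```

>>> send_rows --rows '[{"x":40,"y":10,"z":0,"roll":0,"hand":45},{"x":40,"y":10,"z":0,"roll":0,"hand":45},{"x":40,"y":10,"z":0,"roll":0,"hand":45},{"x":0,"y":0,"z":0,"roll":0,"hand":45}]'

```text
time: 12.2
position: [0.8337, 0.262, 0.3981]
tool_rot: [-0.564, 3.071, -0.082]
ft_force: [-0.9, 1.4, -0.1]
grip_width: 0.515
grip_force: 0.0
```

Run:
```python
from h import *
s,R=st()
```

```text
t 12.2 pos [833.7 262.  398.1] yaz 110.8 tz [ 0.028 -0.049 -0.998] q [-0.3   1.04 -0.8   0.12  0.81  2.    1.56] F [-0.9  1.4 -0.1] w 44.8 g 0.0
```

>>> send_rows --rows '[{"x":-30,"y":-9,"z":0,"roll":0,"hand":45},{"x":-30,"y":-9,"z":0,"roll":0,"hand":45},{"x":-30,"y":-9,"z":0,"roll":0,"hand":45},{"x":-30,"y":-9,"z":0,"roll":0,"hand":45},{"x":0,"y":0,"z":0,"roll":0,"hand":45}]'

```text
time: 12.7
position: [0.7292, 0.2203, 0.3972]
tool_rot: [-0.546, 3.082, -0.099]
ft_force: [1.6, 0.0, -0.0]
grip_width: 0.513
grip_force: 0.0
```

Run:
```python
from h import *
s,R=st()
```

```text
t 12.7 pos [729.2 220.3 397.2] yaz 110.1 tz [ 0.021 -0.061 -0.998] q [ 0.09  0.71 -0.95  0.88  0.64  1.78  1.33] F [ 1.6  0.  -0. ] w 44.7 g 0.0
```

>>> send_rows --rows '[{"x":-20,"y":-6,"z":40,"roll":0,"hand":45},{"x":-20,"y":-6,"z":40,"roll":0,"hand":45},{"x":-20,"y":-6,"z":40,"roll":0,"hand":45},{"x":0,"y":0,"z":45,"roll":0,"hand":45},{"x":0,"y":0,"z":45,"roll":0,"hand":45},{"x":0,"y":0,"z":45,"roll":0,"hand":45},{"x":0,"y":0,"z":0,"roll":0,"hand":45}]'

```text
time: 13.4
position: [0.6784, 0.2038, 0.5473]
tool_rot: [0.532, -3.054, 0.127]
ft_force: [-1.1, 0.8, -0.8]
grip_width: 0.517
grip_force: 0.0
```

Run:
```python
from h import *
s,R=st()
```

```text
t 13.4 pos [678.4 203.8 547.3] yaz 109.9 tz [-0.025 -0.087 -0.996] q [-0.19  0.59 -0.45  0.59  0.34  2.05  1.5 ] F [-1.1  0.8 -0.8] w 45.0 g 0.0
```

>>> send_rows --rows '[{"x":0,"y":0,"z":45,"roll":0,"hand":45},{"x":0,"y":0,"z":45,"roll":0,"hand":45},{"x":0,"y":0,"z":45,"roll":0,"hand":45},{"x":0,"y":0,"z":45,"roll":0,"hand":45}]'

```text
time: 13.8
position: [0.6527, 0.2006, 0.5878]
tool_rot: [0.564, -3.076, 0.124]
ft_force: [0.2, 0.7, -0.3]
grip_width: 0.521
grip_force: 0.0
```

Run:
```python
from h import *
s,R=st()
```

```text
t 13.8 pos [652.7 200.6 587.8] yaz 110.8 tz [ 0.003 -0.08  -0.997] q [-0.51  0.52  0.34  0.61 -0.1   2.05  1.68] F [ 0.2  0.7 -0.3] w 45.3 g 0.0
```

>>> send_rows --rows '[{"x":25,"y":9,"z":42,"roll":0,"hand":45},{"x":25,"y":9,"z":42,"roll":0,"hand":45},{"x":25,"y":9,"z":42,"roll":0,"hand":45},{"x":25,"y":9,"z":42,"roll":0,"hand":45},{"x":25,"y":9,"z":42,"roll":0,"hand":45},{"x":25,"y":9,"z":42,"roll":0,"hand":45}]'

```text
time: 14.4
position: [0.6915, 0.2115, 0.674]
tool_rot: [-0.539, 2.865, -0.09]
ft_force: [-0.2, -0.5, -0.6]
grip_width: 0.517
grip_force: 0.0
```

Run:
```python
from h import *
s,R=st()
```

```text
t 14.4 pos [691.5 211.5 674. ] yaz 110.7 tz [ 0.231 -0.019 -0.973] q [-0.46  0.61  0.4   0.27 -0.19  2.05  1.68] F [-0.2 -0.5 -0.6] w 45.0 g 0.0
```

>>> send_rows --rows '[{"x":-20,"y":-6,"z":-45,"roll":0,"hand":45},{"x":-20,"y":-6,"z":-45,"roll":0,"hand":45},{"x":-20,"y":-6,"z":-45,"roll":0,"hand":45},{"x":-20,"y":-6,"z":-45,"roll":0,"hand":45},{"x":-10,"y":-3,"z":-45,"roll":-8,"hand":45},{"x":0,"y":0,"z":0,"roll":-8,"hand":45},{"x":0,"y":0,"z":0,"roll":-8,"hand":45},{"x":0,"y":0,"z":0,"roll":-8,"hand":45},{"x":0,"y":0,"z":0,"roll":-8,"hand":45},{"x":0,"y":0,"z":0,"roll":-8,"hand":45}]'

```text
time: 15.4
position: [0.622, 0.1936, 0.493]
tool_rot: [0.699, 2.871, -0.221]
ft_force: [-0.1, -0.3, -0.1]
grip_width: 0.519
grip_force: 0.0
```

>>> send_rows --rows '[{"x":0,"y":0,"z":0,"roll":-8,"hand":45},{"x":0,"y":0,"z":0,"roll":-7,"hand":45},{"x":0,"y":0,"z":0,"roll":0,"hand":45}]'

```text
time: 15.7
position: [0.6227, 0.1939, 0.4921]
tool_rot: [1.067, 2.775, -0.258]
ft_force: [0.4, -0.4, -0.6]
grip_width: 0.518
grip_force: 0.0
```

```bash
cat >> h.py <<'E'
def tilt():
    s,R=st();z=R[:,2];a=np.arctan2(R[1,1],R[0,1])
    print("along -x",round(float(z[:2]@[np.sin(a),-np.cos(a)]),3),"lat +y",round(float(z[:2]@[np.cos(a),np.sin(a)]),3),"r,az",np.hypot(*s["position"][:2]),np.degrees(np.arctan2(s["position"][1],s["position"][0])))
E
python3 -c "
from h import *
tilt()"
```

```text
t 15.7 pos [622.7 193.9 492.1] yaz 47.3 tz [ 0.084 -0.215 -0.973] q [-0.84  0.34  0.57  1.1   0.05  1.73  0.55] F [ 0.4 -0.4 -0.6] w 45.1 g 0.0
along -x 0.208 lat +y -0.101 r,az 0.6521364463241346 17.29345571963228
```

>>> send_rows --rows '[{"x":25,"y":8,"z":42,"roll":0,"hand":45},{"x":25,"y":8,"z":42,"roll":0,"hand":45},{"x":25,"y":8,"z":42,"roll":0,"hand":45},{"x":25,"y":8,"z":42,"roll":0,"hand":45}]'

```text
time: 16.1
position: [0.6949, 0.2107, 0.6156]
tool_rot: [1.035, 2.734, -0.207]
ft_force: [0.4, -0.1, -0.2]
grip_width: 0.516
grip_force: 0.0
```

```bash
python3 -c "
from h import *
tilt()"
```

```text
t 16.1 pos [694.9 210.7 615.6] yaz 48.1 tz [ 0.146 -0.204 -0.968] q [-0.59  0.64  0.58  0.4  -0.13  2.05  0.66] F [ 0.4 -0.1 -0.2] w 44.9 g 0.0
along -x 0.245 lat +y -0.054 r,az 0.7261348365553888 16.8692483378048
```

Working as planned; a little more.

>>> send_rows --rows '[{"x":25,"y":8,"z":42,"roll":0,"hand":45},{"x":15,"y":5,"z":25,"roll":0,"hand":45}]'

```text
time: 16.3
position: [0.701, 0.2066, 0.6408]
tool_rot: [1.012, 2.693, -0.159]
ft_force: [-0.2, 0.9, -0.1]
grip_width: 0.516
grip_force: 0.0
```

```bash
python3 -c "
from h import *
tilt()"
```

```text
t 16.3 pos [701.  206.6 640.8] yaz 48.7 tz [ 0.203 -0.192 -0.96 ] q [-0.56  0.65  0.6   0.33 -0.15  2.05  0.67] F [-0.2  0.9 -0.1] w 44.9 g 0.0
along -x 0.279 lat +y -0.01 r,az 0.7308568241364881 16.42156913797953
```

>>> send_rows --rows '[{"x":-20,"y":-17,"z":-39,"roll":0,"hand":45},{"x":-20,"y":-17,"z":-39,"roll":0,"hand":45},{"x":-20,"y":-17,"z":-39,"roll":8,"hand":45},{"x":-15,"y":-17,"z":-39,"roll":8,"hand":45},{"x":-15,"y":-17,"z":-39,"roll":8,"hand":45},{"x":-15,"y":-17,"z":-39,"roll":8,"hand":45},{"x":-15,"y":-17,"z":-39,"roll":8,"hand":45},{"x":-15,"y":-17,"z":-39,"roll":8,"hand":45},{"x":-10,"y":-17,"z":-39,"roll":8,"hand":45},{"x":-5,"y":-14,"z":-30,"roll":8,"hand":45}]'

```text
time: 17.3
position: [0.5666, 0.0542, 0.292]
tool_rot: [-0.538, 2.808, 0.066]
ft_force: [0.4, -0.3, -0.7]
grip_width: 0.518
grip_force: 0.0
```

>>> send_rows --rows '[{"x":0,"y":0,"z":0,"roll":8,"hand":45},{"x":0,"y":0,"z":0,"roll":8,"hand":45},{"x":0,"y":0,"z":0,"roll":8,"hand":45},{"x":0,"y":0,"z":0,"roll":8,"hand":45},{"x":0,"y":0,"z":0,"roll":4,"hand":45},{"x":0,"y":0,"z":0,"roll":0,"hand":45}]'

```text
time: 17.9
position: [0.569, 0.0544, 0.2941]
tool_rot: [-1.38, 2.527, 0.184]
ft_force: [0.7, -0.3, 0.0]
grip_width: 0.518
grip_force: 0.0
```

Run:
```python
from h import *
tilt()
c=get_calibration("wrist");np.save("c5.npy",c,allow_pickle=True)
cv2.imwrite("pics/w5.png",get_image("wrist"))
u=np.array([.5195,.8545]);v=np.array([-.8545,.5195]);C=np.array([582.3,91])
for y in(-100,-50,0,50,100):
    p=C+15*u+y*v; print(y,p,proj(c,[[p[0]/1e3,p[1]/1e3,.052]]))
```

```text
t 17.9 pos [569.   54.4 294.1] yaz 147.2 tz [ 0.162  0.231 -0.959] q [-0.76  0.05  0.76  1.81 -0.29  1.15  2.67] F [ 0.7 -0.3  0. ] w 45.1 g 0.0
along -x 0.282 lat +y -0.011 r,az 0.5715643118887522 5.464979539673032
-100 [675.5425  51.8675] [[190.23092582 180.13342795]]
-50 [632.8175  77.8425] [[239.14344731 179.19373829]]
0 [590.0925 103.8175] [[288.42858726 178.25969539]]
50 [547.3675 129.7925] [[338.03713561 177.3324885 ]]
100 [504.6425 155.7675] [[387.91775125 176.41335244]]
```

View pics/w5.png

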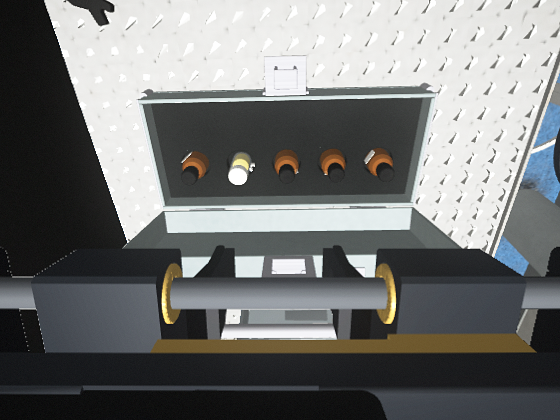

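The wrist view, seen from the front, shows the caps at about (190,178) amber, (240,174) white (the blank, second pocket), (287,174), (332,172) and (381,170) amber. I'll take the ones at y=+50, 0 and +100 and leave the amber at -100.

Run:
```python
from h import *
c=np.load("c5.npy",allow_pickle=True).item()
im=cv2.imread("pics/w5.png");hsv=cv2.cvtColor(im,cv2.COLOR_BGR2HSV)
m=cv2.inRange(hsv,(3,110,60),(20,255,255));m[:140]=0;m[205:]=0
n,l,S,cen=cv2.connectedComponentsWithStats(m)
u=np.array([.5195,.8545]);v=np.array([-.8545,.5195]);C=np.array([582.3,91])
def case(p):return np.round([(p[:2]-C)@u,(p[:2]-C)@v],1)
for k in range(1,n):
    if S[k,4]>60:
        x,y,w,h=S[k,:4]
        # black cap below: dark blob within the columns
        sub=im[y+h//2:y+h+12,x-3:x+w+3].max(2)<45
        ys,xs=np.nonzero(sub);q=(x-3+xs.mean(),y+h//2+ys.mean())
        print(S[k],"amber ctr z.022",case(onz(c,(x+w/2,y+h/2),.025)*1e3),"cap",np.round(q,1),sub.sum(),case(onz(c,q,.046)*1e3))
for n_,p,z in(("base front L",(141,97),.036),("base front R",(436,94),.036),):
    print(n_,case(onz(c,p,z)*1e3))
```

```text
[274 149  25  25 379] amber ctr z.022 [ 8.  -1.6] cap [286.5 168.2] 109 [ 6.5 -1.8]
[320 149  26  26 390] amber ctr z.022 [ 9.7 48. ] cap [332.7 168.3] 123 [ 7.7 44.9]
[366 148  27  28 361] amber ctr z.022 [10.7 97.6] cap [380.2 168.4] 131 [ 8.8 93. ]
[182 151  27  28 390] amber ctr z.022 [ 10.  -99.8] cap [192.7 171.1] 101 [  7.8 -97.7]
base front L [ -64.5 -137.6]
base front R [-60.7 138. ]
```

>>> send_rows --rows '[{"x":-14,"y":13.2,"z":-43,"roll":0.5,"hand":34},{"x":-14,"y":13.2,"z":-43,"roll":0.5,"hand":34},{"x":-13.6,"y":13.2,"z":-42.5,"roll":0.5,"hand":34},{"x":0,"y":0,"z":0,"roll":0,"hand":34},{"x":0,"y":0,"z":0,"roll":0,"hand":34}]'

```text
time: 18.45
position: [0.5316, 0.09, 0.1765]
tool_rot: [-1.408, 2.514, 0.186]
ft_force: [0.3, -0.4, 1.1]
grip_width: 0.396
grip_force: 0.0
```

```bash
cat >> h.py <<'E'
def plan(g):
    "shift of TCP (mm) that brings the grasp point to g (case x, case y, z)"
    u=np.array([.5195,.8545]);v=np.array([-.8545,.5195]);C=np.array([582.3,91])
    s=get_state();R=cv2.Rodrigues(np.array(s["tool_rot"],float))[0]
    G=np.r_[C+g[0]*u+g[1]*v,g[2]];print("to go",np.round(G-51*R[:,2]-s["position"]*1000,1))
E
python3 -c "
from h import *
tilt();plan((11,48.5,40))"
```

```text
t 18.45 pos [531.6  90.  176.5] yaz 148.4 tz [ 0.157  0.233 -0.96 ] q [-0.48  0.07  0.4   2.02 -0.32  0.9   2.69] F [ 0.3 -0.4  1.1] w 34.4 g 0.0
along -x 0.28 lat +y -0.012 r,az 0.5391244192855836 9.609346283864168
to go [  7.   23.7 -87.5]
```

>>> send_rows --rows '[{"x":-8,"y":3,"z":0,"roll":-4,"hand":34},{"x":3.6,"y":5.3,"z":-22,"roll":0,"hand":34},{"x":3.6,"y":5.3,"z":-22,"roll":0,"hand":34},{"x":3.6,"y":5.3,"z":-22,"roll":0,"hand":34},{"x":0,"y":0,"z":0,"roll":0,"hand":34}]'

```text
time: 18.95
position: [0.5346, 0.1101, 0.1097]
tool_rot: [-1.322, 2.559, 0.172]
ft_force: [-0.2, 0.5, 0.4]
grip_width: 0.396
grip_force: 0.0
```

Run:
```python
from h import *
tilt();plan((11,48.5,40))
c=get_calibration("wrist");cv2.imwrite("pics/w6.png",get_image("wrist"))
```

```text
t 18.95 pos [534.6 110.1 109.7] yaz 144.5 tz [ 0.171  0.22  -0.96 ] q [-0.49  0.17  0.37  2.07 -0.39  0.74  2.66] F [-0.2  0.5  0.4] w 34.4 g 0.0
along -x 0.279 lat +y -0.012 r,az 0.5457876672458978 11.640476451771775
to go [  3.3   4.2 -20.7]
```

View pics/w6.png

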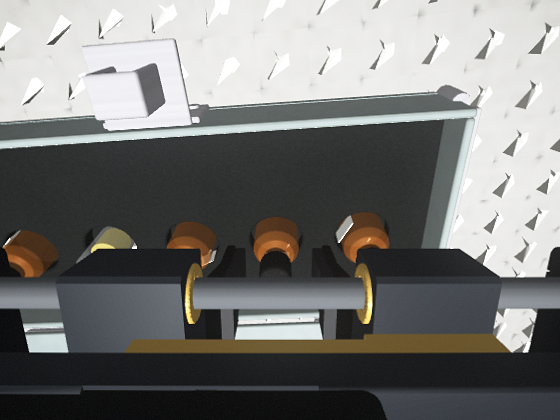

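The bottle at (276,242) is centred between the fingers, whose inner edges are near 237 and 318. I'll descend and grip.

>>> send_rows --rows '[{"x":2,"y":2.5,"z":-12,"roll":0,"hand":34},{"x":1.3,"y":1.7,"z":-9,"roll":0,"hand":34},{"x":0,"y":0,"z":0,"roll":0,"hand":34},{"x":0,"y":0,"z":0,"roll":0,"hand":15},{"x":0,"y":0,"z":0,"roll":0,"hand":15},{"x":0,"y":0,"z":0,"roll":0,"hand":15},{"x":0,"y":0,"z":0,"roll":0,"hand":15},{"x":0,"y":0,"z":0,"roll":0,"hand":15}]' --force 12

```text
time: 19.8
position: [0.5378, 0.1144, 0.0896]
tool_rot: [-1.321, 2.557, 0.173]
ft_force: [0.1, -1.4, 4.4]
grip_width: 0.287
grip_force: 12.0
```

Run:
```python
from h import *
tilt()
```

```text
t 19.8 pos [537.8 114.4  89.6] yaz 144.6 tz [ 0.173  0.222 -0.96 ] q [-0.43  0.21  0.3   2.08 -0.41  0.7   2.67] F [ 0.1 -1.4  4.4] w 25.0 g 12.0
along -x 0.281 lat +y -0.012 r,az 0.5498690966044044 12.006504272726264
```

>>> send_rows --rows '[{"x":0,"y":0,"z":12,"roll":0,"hand":15},{"x":-4,"y":-5,"z":25,"roll":0,"hand":15},{"x":-8,"y":-12,"z":35,"roll":0,"hand":15},{"x":-10,"y":-15,"z":38,"roll":0,"hand":15},{"x":-4,"y":-20,"z":0,"roll":-3,"hand":15},{"x":-8,"y":-35,"z":0,"roll":-6,"hand":15},{"x":-8,"y":-40,"z":0,"roll":-6.5,"hand":15},{"x":-8,"y":-40,"z":0,"roll":-6.5,"hand":15},{"x":-8,"y":-40,"z":0,"roll":-6.5,"hand":15},{"x":-8,"y":-40,"z":0,"roll":-6.5,"hand":15}]' --force 15

```text
time: 20.8
position: [0.4696, -0.1338, 0.1982]
tool_rot: [-0.481, 2.82, 0.054]
ft_force: [0.4, -0.5, 0.4]
grip_width: 0.284
grip_force: 15.0
```

>>> send_rows --rows '[{"x":-8,"y":-40,"z":0,"roll":-6.5,"hand":15},{"x":-8,"y":-40,"z":0,"roll":-6.5,"hand":15},{"x":-8,"y":-40,"z":0,"roll":-6.5,"hand":15},{"x":-8,"y":-40,"z":0,"roll":-6.5,"hand":15},{"x":-8,"y":-36,"z":0,"roll":-4.2,"hand":15},{"x":0,"y":0,"z":0,"roll":0,"hand":15},{"x":0,"y":0,"z":0,"roll":0,"hand":15}]'

```text
time: 21.5
position: [0.43, -0.3285, 0.198]
tool_rot: [0.265, 2.849, -0.052]
ft_force: [-1.1, -0.2, -0.9]
grip_width: 0.29
grip_force: 15.0
```

```bash
cat >> h.py <<'E'
def planw(g):
    s=get_state();R=cv2.Rodrigues(np.array(s["tool_rot"],float))[0]
    print("grasp pt",np.round(s["position"]*1000+51*R[:,2],1),"to go",np.round(np.array(g)-51*R[:,2]-s["position"]*1000,1))
E
python3 - <<'E'
from h import *
tilt();planw((445.8,-332,38))
cv2.imwrite("pics/w7.png",get_image("wrist"));np.save("c7.npy",get_calibration("wrist"),allow_pickle=True)
E
```

```text
t 21.5 pos [ 430.  -328.5  198. ] yaz 79.3 tz [ 0.271 -0.061 -0.961] q [-0.03 -0.    0.71  2.04 -0.16  0.85  2.15] F [-1.1 -0.2 -0.9] w 25.2 g 15.0
along -x 0.278 lat +y -0.01 r,az 0.5411286978960689 -37.372674696008666
grasp pt [ 443.9 -331.6  149. ] to go [   1.9   -0.4 -111. ]
```

View pics/w7.png

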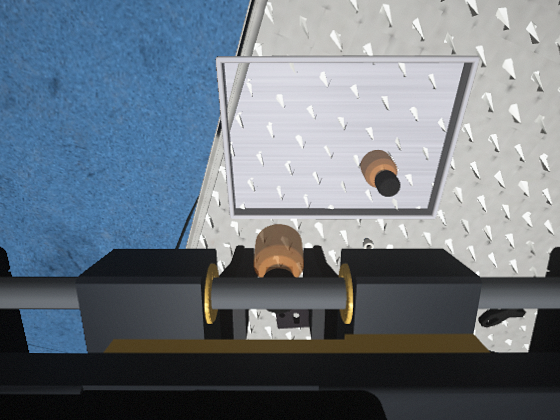

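The tray rim corners are at (219,59), (476,59), (434,216) and (232,217). The tray's bottle has its cap at (388,183), and the held bottle is upright at (278,252).

Run:
```python
from h import *
c=np.load("c7.npy",allow_pickle=True).item()
T=[onz(c,p,.016)*1e3 for p in[(219,59),(476,59),(434,216),(232,217)]]
print(np.round(T,1)[:,:2].tolist(),np.mean(T,0),[round(np.linalg.norm(T[i]-T[i-1])) for i in range(4)])
d=T[1]-T[0]+T[2]-T[3];print(np.degrees(np.arctan2(d[1],d[0])))
print("bottle",onz(c,(388,184),.048)*1e3,onz(c,(377,164),.014)*1e3)
```

```text
[[357.6, -356.9], [389.3, -185.1], [512.3, -207.0], [482.1, -380.1]] [ 435.33335783 -282.27648513   16.        ] [127, 175, 125, 176]
79.83498712701643
bottle [ 456.59765544 -253.80088922   48.        ] [ 455.50428962 -253.51594764   14.        ]
```

>>> send_rows --rows '[{"x":2,"y":0,"z":-30,"roll":0,"hand":15},{"x":0,"y":0,"z":-40,"roll":0,"hand":15},{"x":0,"y":0,"z":-25,"roll":0,"hand":15},{"x":0,"y":0,"z":-12,"roll":0,"hand":15},{"x":0,"y":0,"z":-4.5,"roll":0,"hand":15},{"x":0,"y":0,"z":0,"roll":0,"hand":15},{"x":0,"y":0,"z":0,"roll":0,"hand":15}]'

```text
time: 22.25
position: [0.4337, -0.3277, 0.0876]
tool_rot: [0.26, 2.847, -0.053]
ft_force: [-0.4, 0.1, 0.2]
grip_width: 0.289
grip_force: 15.0
```

```bash
python3 -c "
from h import *
tilt();planw((445.8,-332,36.6))"
```

```text
t 22.25 pos [ 433.7 -327.7   87.6] yaz 79.5 tz [ 0.274 -0.061 -0.96 ] q [ 0.03  0.2   0.68  2.13 -0.43  0.64  2.4 ] F [-0.4  0.1  0.2] w 25.2 g 15.0
along -x 0.281 lat +y -0.01 r,az 0.5435323325881601 -37.073822306789516
grasp pt [ 447.6 -330.8   38.6] to go [-1.8 -1.2 -2. ]
```

>>> send_rows --rows '[{"x":0,"y":0,"z":-1.7,"roll":0,"hand":15},{"x":0,"y":0,"z":0,"roll":0,"hand":15},{"x":0,"y":0,"z":0,"roll":0,"hand":34},{"x":0,"y":0,"z":0,"roll":0,"hand":34},{"x":0,"y":0,"z":0,"roll":0,"hand":34},{"x":0,"y":0,"z":0,"roll":0,"hand":34},{"x":0,"y":0,"z":15,"roll":0,"hand":34},{"x":0,"y":0,"z":35,"roll":0,"hand":34},{"x":0,"y":0,"z":40,"roll":0,"hand":34},{"x":0,"y":0,"z":25,"roll":0,"hand":34}]'

```text
time: 23.25
position: [0.4335, -0.3293, 0.2032]
tool_rot: [0.263, 2.845, -0.055]
ft_force: [0.3, -0.2, 0.3]
grip_width: 0.39
grip_force: 0.0
```

>>> send_rows --rows '[{"x":12,"y":36.3,"z":0,"roll":5.7,"hand":34},{"x":12,"y":36.3,"z":0,"roll":5.7,"hand":34},{"x":12,"y":36.3,"z":0,"roll":5.7,"hand":34},{"x":12,"y":36.3,"z":0,"roll":5.7,"hand":34},{"x":12,"y":36.3,"z":0,"roll":5.7,"hand":34},{"x":12,"y":36.3,"z":0,"roll":5.7,"hand":34},{"x":12,"y":36.3,"z":0,"roll":5.7,"hand":34},{"x":12,"y":36.3,"z":0,"roll":5.7,"hand":34},{"x":12,"y":36.3,"z":0,"roll":5.7,"hand":34},{"x":12,"y":36.3,"z":0,"roll":5.7,"hand":34}]'

```text
time: 24.25
position: [0.5532, 0.036, 0.2005]
tool_rot: [-1.139, 2.638, 0.148]
ft_force: [0.6, 0.0, 0.0]
grip_width: 0.395
grip_force: 0.0
```

>>> send_rows --rows '[{"x":12,"y":36.3,"z":-15,"roll":5.7,"hand":34},{"x":0,"y":0,"z":0,"roll":0,"hand":34},{"x":0,"y":0,"z":0,"roll":0,"hand":34}]'

```text
time: 24.55
position: [0.5646, 0.0715, 0.1845]
tool_rot: [-1.268, 2.585, 0.166]
ft_force: [-0.5, -1.2, 0.0]
grip_width: 0.392
grip_force: 0.0
```

Run:
```python
from h import *
tilt();plan((11,-1.5,40))
i=get_image("top");cv2.imwrite("pics/t3.png",i)
hsv=cv2.cvtColor(i,cv2.COLOR_BGR2HSV);m=cv2.inRange(hsv,(3,110,60),(20,255,255))
n,l,S,cen=cv2.connectedComponentsWithStats(m);c=get_calibration("top")
for k in range(1,n):
    if S[k,4]>15:print(S[k],np.round(onz(c,cen[k],.02)*1e3))
```

```text
t 24.55 pos [564.6  71.5 184.5] yaz 142.2 tz [ 0.178  0.213 -0.961] q [-0.43  0.12  0.39  1.95 -0.32  0.91  2.61] F [-0.5 -1.2  0. ] w 34.1 g 0.0
along -x 0.278 lat +y -0.01 r,az 0.5691098855791122 7.218768085052929
to go [ 15.6  17.2 -95.5]
[476   0   8   6  31] [1472. -647.   20.]
[483   0  13  13  90] [1464. -685.   20.]
[211 234   9   6  30] [499. 152.  20.]
[346 264   8   8  27] [ 457. -252.   20.]
[371 271   8   8  25] [ 446. -329.   20.]
```

>>> send_rows --rows '[{"x":0.7,"y":-0.7,"z":-15.5,"roll":0,"hand":34},{"x":4.6,"y":5.6,"z":-25,"roll":0,"hand":34},{"x":4.6,"y":5.6,"z":-25,"roll":0,"hand":34},{"x":4.6,"y":5.6,"z":-20,"roll":0,"hand":34},{"x":1,"y":1.1,"z":-8,"roll":0,"hand":34},{"x":0,"y":0,"z":0,"roll":0,"hand":34},{"x":0,"y":0,"z":0,"roll":0,"hand":15},{"x":0,"y":0,"z":0,"roll":0,"hand":15},{"x":0,"y":0,"z":0,"roll":0,"hand":15},{"x":0,"y":0,"z":0,"roll":0,"hand":15}]' --force 15

```text
time: 25.6
position: [0.5812, 0.0878, 0.0931]
tool_rot: [-1.264, 2.583, 0.165]
ft_force: [-0.7, -1.1, 4.2]
grip_width: 0.286
grip_force: 15.0
```

```bash
python3 -c "
from h import *
tilt();plan((11,-1.5,40))"
```

```text
t 25.6 pos [581.2  87.8  93.1] yaz 142.1 tz [ 0.182  0.214 -0.96 ] q [-0.32  0.27  0.25  1.98 -0.41  0.73  2.68] F [-0.7 -1.1  4.2] w 24.9 g 15.0
along -x 0.281 lat +y -0.012 r,az 0.5877891115739502 8.591593915583045
to go [-1.2  0.9 -4.2]
```

>>> send_rows --rows '[{"x":0,"y":0,"z":12,"roll":0,"hand":15},{"x":-4,"y":-5,"z":25,"roll":0,"hand":15},{"x":-8,"y":-12,"z":35,"roll":0,"hand":15},{"x":-10,"y":-15,"z":38,"roll":0,"hand":15},{"x":-10,"y":-20,"z":0,"roll":-3,"hand":15},{"x":-16,"y":-34,"z":0,"roll":-6,"hand":15},{"x":-16,"y":-35,"z":0,"roll":-6,"hand":15},{"x":-16,"y":-35,"z":0,"roll":-6,"hand":15},{"x":-16,"y":-35,"z":0,"roll":-6,"hand":15},{"x":-16,"y":-35,"z":0,"roll":-6,"hand":15}]'

```text
time: 26.6
position: [0.4672, -0.1392, 0.2021]
tool_rot: [-0.469, 2.82, 0.052]
ft_force: [0.7, 0.1, 0.1]
grip_width: 0.286
grip_force: 15.0
```

>>> send_rows --rows '[{"x":-16,"y":-35,"z":0,"roll":-6,"hand":15},{"x":-16,"y":-35,"z":0,"roll":-6,"hand":15},{"x":-16,"y":-35,"z":0,"roll":-6,"hand":15},{"x":-16,"y":-35,"z":0,"roll":-6,"hand":15},{"x":-16,"y":-35,"z":0,"roll":-5.7,"hand":15},{"x":-6,"y":-7,"z":0,"roll":0,"hand":15},{"x":0,"y":0,"z":0,"roll":0,"hand":15},{"x":0,"y":0,"z":0,"roll":0,"hand":15}]'

```text
time: 27.4
position: [0.3828, -0.3188, 0.2018]
tool_rot: [0.261, 2.848, -0.052]
ft_force: [0.3, 0.7, -1.3]
grip_width: 0.288
grip_force: 15.0
```

```bash
python3 -c "
from h import *
tilt();planw((397.5,-322.8,40.2))"
```

```text
t 27.4 pos [ 382.8 -318.8  201.8] yaz 79.5 tz [ 0.273 -0.061 -0.96 ] q [ 0.07 -0.12  0.62  2.12 -0.08  0.87  2.13] F [ 0.3  0.7 -1.3] w 25.1 g 15.0
along -x 0.28 lat +y -0.01 r,az 0.4981461008444682 -39.78758676422713
grasp pt [ 396.7 -321.9  152.9] to go [   0.8   -0.9 -112.7]
```

>>> send_rows --rows '[{"x":1,"y":-1,"z":-30,"roll":0,"hand":15},{"x":0,"y":0,"z":-40,"roll":0,"hand":15},{"x":0,"y":0,"z":-25,"roll":0,"hand":15},{"x":0,"y":0,"z":-12,"roll":0,"hand":15},{"x":0,"y":0,"z":-4.5,"roll":0,"hand":15},{"x":0,"y":0,"z":0,"roll":0,"hand":15},{"x":0,"y":0,"z":0,"roll":0,"hand":15}]'

```text
time: 28.1
position: [0.3844, -0.3203, 0.0909]
tool_rot: [0.259, 2.847, -0.053]
ft_force: [0.0, -0.6, -1.4]
grip_width: 0.289
grip_force: 15.0
```

```bash
python3 -c "
from h import *
tilt();planw((397.5,-322.8,40.2))"
```

```text
t 28.1 pos [ 384.4 -320.3   90.9] yaz 79.5 tz [ 0.274 -0.062 -0.96 ] q [ 0.08  0.09  0.67  2.22 -0.33  0.63  2.38] F [ 0.  -0.6 -1.4] w 25.1 g 15.0
along -x 0.281 lat +y -0.011 r,az 0.5003597220477075 -39.796070380280256
grasp pt [ 398.4 -323.4   42. ] to go [-0.9  0.6 -1.8]
```

>>> send_rows --rows '[{"x":0,"y":0,"z":-1.6,"roll":0,"hand":15},{"x":0,"y":0,"z":0,"roll":0,"hand":15},{"x":0,"y":0,"z":0,"roll":0,"hand":34},{"x":0,"y":0,"z":0,"roll":0,"hand":34},{"x":0,"y":0,"z":0,"roll":0,"hand":34},{"x":0,"y":0,"z":0,"roll":0,"hand":34},{"x":0,"y":0,"z":15,"roll":0,"hand":34},{"x":0,"y":0,"z":35,"roll":0,"hand":34},{"x":0,"y":0,"z":40,"roll":0,"hand":34},{"x":0,"y":0,"z":25,"roll":0,"hand":34}]'

```text
time: 29.1
position: [0.384, -0.3217, 0.2067]
tool_rot: [0.263, 2.845, -0.055]
ft_force: [-0.2, -0.1, 0.1]
grip_width: 0.393
grip_force: 0.0
```

>>> send_rows --rows '[{"x":8.2,"y":36.2,"z":0,"roll":5.6,"hand":34},{"x":8.2,"y":36.2,"z":0,"roll":5.6,"hand":34},{"x":8.2,"y":36.2,"z":0,"roll":5.6,"hand":34},{"x":8.2,"y":36.2,"z":0,"roll":5.6,"hand":34},{"x":8.2,"y":36.2,"z":0,"roll":5.6,"hand":34},{"x":8.2,"y":36.2,"z":0,"roll":5.6,"hand":34},{"x":8.2,"y":36.2,"z":0,"roll":5.6,"hand":34},{"x":8.2,"y":36.2,"z":0,"roll":5.6,"hand":34},{"x":8.2,"y":36.2,"z":0,"roll":5.6,"hand":34},{"x":8.2,"y":36.2,"z":0,"roll":5.6,"hand":34}]'

```text
time: 30.1
position: [0.4656, 0.0425, 0.2039]
tool_rot: [-1.115, 2.647, 0.144]
ft_force: [-0.3, 0.3, -1.0]
grip_width: 0.391
grip_force: 0.0
```

>>> send_rows --rows '[{"x":8.2,"y":36.2,"z":0,"roll":5.6,"hand":34},{"x":8.2,"y":36.2,"z":-15,"roll":5.6,"hand":34},{"x":0,"y":0,"z":0,"roll":0,"hand":34},{"x":0,"y":0,"z":0,"roll":0,"hand":34}]'

```text
time: 30.5
position: [0.4814, 0.1138, 0.188]
tool_rot: [-1.37, 2.537, 0.181]
ft_force: [-0.5, -1.2, -0.1]
grip_width: 0.392
grip_force: 0.0
```

Run:
```python
from h import *
tilt();plan((11,97,40))
i=get_image("top")
hsv=cv2.cvtColor(i,cv2.COLOR_BGR2HSV);m=cv2.inRange(hsv,(3,110,60),(20,255,255))
n,l,S,cen=cv2.connectedComponentsWithStats(m);c=get_calibration("top")
for k in range(1,n):
    if S[k,4]>15:print(S[k],np.round(onz(c,cen[k],.02)*1e3))
```

```text
t 30.5 pos [481.4 113.8 188. ] yaz 146.6 tz [ 0.161  0.227 -0.961] q [-0.44 -0.05  0.27  2.11 -0.24  0.89  2.52] F [-0.5 -1.2 -0.1] w 34.1 g 0.0
along -x 0.278 lat +y -0.01 r,az 0.4947060626592423 13.303641082616029
to go [ 15.5  25.4 -99. ]
[476   0   7   6  30] [1472. -647.   20.]
[483   0  13  13  90] [1464. -685.   20.]
[254 182   8   9  39] [672.  48.  20.]
[346 264   8   7  26] [ 457. -251.   20.]
[371 271   8   8  25] [ 446. -329.   20.]
[368 288   7   7  25] [ 397. -321.   20.]
```

>>> send_rows --rows '[{"x":0,"y":2,"z":-20,"roll":0,"hand":34},{"x":4.6,"y":6.8,"z":-25,"roll":0,"hand":34},{"x":4.6,"y":6.8,"z":-25,"roll":0,"hand":34},{"x":4.6,"y":6.8,"z":-20,"roll":0,"hand":34},{"x":1.7,"y":3,"z":-7,"roll":0,"hand":34},{"x":0,"y":0,"z":0,"roll":0,"hand":34},{"x":0,"y":0,"z":0,"roll":0,"hand":15},{"x":0,"y":0,"z":0,"roll":0,"hand":15},{"x":0,"y":0,"z":0,"roll":0,"hand":15},{"x":0,"y":0,"z":0,"roll":0,"hand":15}]'

```text
time: 31.55
position: [0.4982, 0.1387, 0.0931]
tool_rot: [-1.366, 2.534, 0.18]
ft_force: [-2.1, -2.0, 6.2]
grip_width: 0.287
grip_force: 15.0
```

```bash
python3 -c "
from h import *
tilt();plan((11,97,40))"
```

```text
t 31.55 pos [498.2 138.7  93.1] yaz 146.6 tz [ 0.165  0.228 -0.96 ] q [-0.45  0.13  0.25  2.15 -0.36  0.68  2.61] F [-2.1 -2.   6.2] w 25.0 g 15.0
along -x 0.281 lat +y -0.012 r,az 0.5171129877926637 15.557669001154903
to go [-1.5  0.5 -4.1]
```

>>> send_rows --rows '[{"x":0,"y":0,"z":12,"roll":0,"hand":15},{"x":-4,"y":-5,"z":25,"roll":0,"hand":15},{"x":-8,"y":-12,"z":35,"roll":0,"hand":15},{"x":-10,"y":-15,"z":38,"roll":0,"hand":15},{"x":-2,"y":-20,"z":0,"roll":-3,"hand":15},{"x":-7.5,"y":-36.5,"z":0,"roll":-6.9,"hand":15},{"x":-7.5,"y":-36.5,"z":0,"roll":-6.9,"hand":15},{"x":-7.5,"y":-36.5,"z":0,"roll":-6.9,"hand":15},{"x":-7.5,"y":-36.5,"z":0,"roll":-6.9,"hand":15},{"x":-7.5,"y":-36.5,"z":0,"roll":-6.9,"hand":15}]'

```text
time: 32.55
position: [0.4348, -0.0971, 0.2017]
tool_rot: [-0.468, 2.821, 0.052]
ft_force: [0.6, -0.2, -0.6]
grip_width: 0.29
grip_force: 15.0
```

>>> send_rows --rows '[{"x":-7.5,"y":-36.5,"z":0,"roll":-6.9,"hand":15},{"x":-7.5,"y":-36.5,"z":0,"roll":-6.9,"hand":15},{"x":-7.5,"y":-36.5,"z":0,"roll":-6.9,"hand":15},{"x":-7.5,"y":-36.5,"z":0,"roll":-6.9,"hand":15},{"x":-5.5,"y":-4.5,"z":0,"roll":-2,"hand":15},{"x":0,"y":0,"z":0,"roll":0,"hand":15},{"x":0,"y":0,"z":0,"roll":0,"hand":15}]'

```text
time: 33.25
position: [0.4002, -0.2456, 0.2016]
tool_rot: [0.259, 2.849, -0.052]
ft_force: [0.7, 0.2, -0.2]
grip_width: 0.287
grip_force: 15.0
```

```bash
python3 -c "
from h import *
tilt();planw((415,-249,40.2))"
```

```text
t 33.25 pos [ 400.2 -245.6  201.6] yaz 79.5 tz [ 0.273 -0.061 -0.96 ] q [ 0.   -0.2   0.5   2.19  0.02  0.86  1.89] F [ 0.7  0.2 -0.2] w 24.9 g 15.0
along -x 0.279 lat +y -0.01 r,az 0.4695062622676042 -31.534629707271133
grasp pt [ 414.1 -248.6  152.6] to go [   0.9   -0.4 -112.4]
```

>>> send_rows --rows '[{"x":1,"y":0,"z":-30,"roll":0,"hand":15},{"x":0,"y":0,"z":-40,"roll":0,"hand":15},{"x":0,"y":0,"z":-25,"roll":0,"hand":15},{"x":0,"y":0,"z":-12,"roll":0,"hand":15},{"x":0,"y":0,"z":-4.5,"roll":0,"hand":15},{"x":0,"y":0,"z":0,"roll":0,"hand":15},{"x":0,"y":0,"z":0,"roll":0,"hand":15}]'

```text
time: 33.95
position: [0.4021, -0.2457, 0.0908]
tool_rot: [0.258, 2.847, -0.053]
ft_force: [0.5, 0.2, -0.5]
grip_width: 0.284
grip_force: 15.0
```

```bash
python3 -c "
from h import *
tilt();planw((415,-249,40.2))"
```

```text
t 33.95 pos [ 402.1 -245.7   90.8] yaz 79.6 tz [ 0.274 -0.061 -0.96 ] q [-0.02 -0.    0.58  2.3  -0.17  0.58  2.07] F [ 0.5  0.2 -0.5] w 24.7 g 15.0
along -x 0.281 lat +y -0.011 r,az 0.4712362761132311 -31.43087728799955
grasp pt [ 416.1 -248.9   41.9] to go [-1.1 -0.1 -1.7]
```

>>> send_rows --rows '[{"x":0,"y":0,"z":-1.6,"roll":0,"hand":15},{"x":0,"y":0,"z":0,"roll":0,"hand":15},{"x":0,"y":0,"z":0,"roll":0,"hand":34},{"x":0,"y":0,"z":0,"roll":0,"hand":34},{"x":0,"y":0,"z":0,"roll":0,"hand":34},{"x":0,"y":0,"z":0,"roll":0,"hand":34},{"x":0,"y":0,"z":15,"roll":0,"hand":34},{"x":0,"y":0,"z":35,"roll":0,"hand":34},{"x":0,"y":0,"z":40,"roll":0,"hand":34},{"x":0,"y":0,"z":45,"roll":0,"hand":34}]'

```text
time: 34.95
position: [0.4005, -0.2458, 0.2244]
tool_rot: [0.26, 2.85, -0.053]
ft_force: [1.1, -0.0, 0.3]
grip_width: 0.388
grip_force: 0.0
```

>>> send_rows --rows '[{"x":5,"y":35,"z":20,"roll":0,"hand":34},{"x":5,"y":40,"z":20,"roll":0,"hand":34},{"x":0,"y":40,"z":20,"roll":0,"hand":34},{"x":0,"y":40,"z":0,"roll":0,"hand":34},{"x":0,"y":40,"z":0,"roll":0,"hand":34},{"x":0,"y":0,"z":0,"roll":0,"hand":34},{"x":0,"y":0,"z":0,"roll":0,"hand":34}]'

```text
time: 35.65
position: [0.429, -0.0762, 0.2718]
tool_rot: [0.26, 2.859, -0.052]
ft_force: [0.6, 0.2, -0.0]
grip_width: 0.389
grip_force: 0.0
```

Run:
```python
from h import *
tilt()
i=get_image("top");s=get_image("side")
hsv=cv2.cvtColor(i,cv2.COLOR_BGR2HSV);m=cv2.inRange(hsv,(3,110,60),(20,255,255))
n,l,S,cen=cv2.connectedComponentsWithStats(m);c=get_calibration("top")
for k in range(1,n):
    if S[k,4]>15:print(S[k],np.round(onz(c,cen[k],.02)*1e3))
a=cv2.resize(i[150:320,185:405],(388,300),interpolation=cv2.INTER_CUBIC);b=cv2.resize(s[180:420,180:440],(325,300),interpolation=cv2.INTER_CUBIC)
a=cv2.resize(a,(430,332));b=cv2.resize(b,(360,332))
cv2.imwrite("pics/fin.png",np.hstack([a,b]))
```

```text
t 35.65 pos [429.  -76.2 271.8] yaz 79.5 tz [ 0.263 -0.06  -0.963] q [ 0.28 -0.3  -0.15  2.14 -0.02  1.03  1.52] F [ 0.6  0.2 -0. ] w 33.9 g 0.0
along -x 0.269 lat +y -0.011 r,az 0.4356980504479886 -10.078918669512687
[476   0   7   6  30] [1472. -647.   20.]
[483   0  13  13  90] [1464. -685.   20.]
[254 182   8   9  39] [672.  48.  20.]
[346 264   8   7  26] [ 457. -251.   20.]
[371 271   8   8  26] [ 446. -329.   20.]
[343 278   7   8  29] [ 415. -246.   20.]
[368 288   7   7  24] [ 397. -322.   20.]
```

View pics/fin.png

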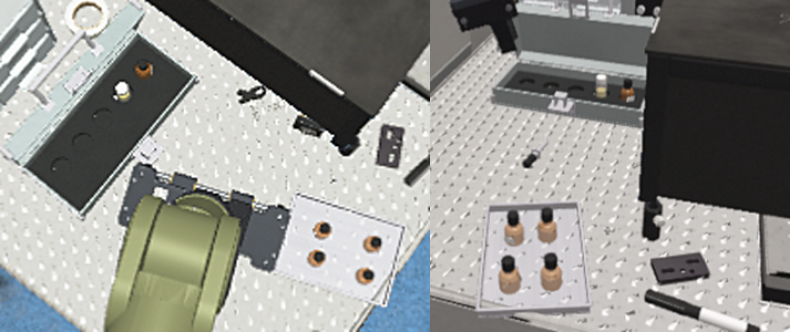

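The final view shows four upright bottles in the tray, the blank and one amber standing in the case, the lid open, and the pin on the table at (530,158). I'll move off the joint limit and hand in.

>>> send_rows --rows '[{"x":30,"y":0,"z":10,"roll":0,"hand":34},{"x":30,"y":0,"z":10,"roll":0,"hand":34},{"x":0,"y":0,"z":0,"roll":0,"hand":34},{"x":0,"y":0,"z":0,"roll":0,"hand":34}]'

```text
time: 36.15
position: [0.4889, -0.0768, 0.2914]
tool_rot: [0.263, 2.86, -0.051]
ft_force: [-0.1, -0.5, 0.5]
grip_width: 0.392
grip_force: 0.0
```

```bash
python3 -c "
from h import *
tilt()
from bench import close_job
print(close_job())"
```

```text
t 36.15 pos [488.9 -76.8 291.4] yaz 79.4 tz [ 0.262 -0.059 -0.963] q [ 0.27 -0.17 -0.17  2.    0.    1.04  1.48] F [-0.1 -0.5  0.5] w 34.1 g 0.0
along -x 0.268 lat +y -0.01 r,az 0.49492790983713186 -8.928447187338516
the job is handed in; nothing more can be done
None
```

The job was handed in at 36 s, no verdict returned: the last pictures show the pin on the table, the lid fully open, four amber bottles upright in the tray, and one amber bottle and the clear vial still standing in the case.

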